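Bump-test set-up: clear the lane, latch the sample probe, give a puff of test gas

ROBOT

A 6-joint arm with a two-finger parallel gripper is mounted at the origin on the work surface. World frame = base frame: x ahead of the robot, y to its left, z up, the work surface at z = 0. Lengths are in m, angles in degrees, forces in N, time in s.
With the tool pointing down it reaches from about 0.35 to 0.875 m from the base axis. Payload 4.2 kg.
Tool frame: the origin (TCP) lies on the front face of the gripper's body, between the roots of the fingers; the fingertips stand 70 mm ahead of it and the grasp point (between the pads) lies 51 mm ahead of it (r.nose_length is the distance from the TCP to the fingertips, in m); z points along the fingers, y is the direction in which the jaws open and shut (so a half turn about z gives the same grasp; the last joint's range is limited). The gripper opens to 87 mm and grips with 3 to 60 N. Pads are 19 mm wide; open, the fingers measure 117 mm over their backs; the gripper's body (75 mm by 190 mm) begins 51 mm behind the grasp point.
Start: joints at [82.941, 22.042, 0.453, 0, -68.411, -14.817], TCP at [0.233, 0.58, 0.292] pointing down, gripper open.
Joint ranges: [-179.83, 179.83], [-69.29, 118.12], [-61.27, 80.66], [-181.25, 117.63], [-171.15, -9.14], [-177.46, 177.46]. Speed limits (degrees/s): [159.86, 159.86, 180, 180, 180, 180].

INTERFACE

Orientations are given as a 3x3 rotation matrix whose columns are the frame's x, y, z axes.
In Python, from station import telemetry, capture, order, r gives the robot as it stands.
- The arm moves only by the tool drive_tool, never from a script. Its argument "series" is a list of rows, each a list of 4 numbers: the shift along the tool's x, y, z as a fraction of full scale, then the turn about the tool's z as a fraction of full scale. In form: [[dx, dy, dz, turn], ...]. A call has 1 to 10 rows; each row is the pose to reach, as a shift and turn from the pose commanded when the call began, along the tool's axes at that moment; what a row does not reach only later rows make up. Full scale, the value 1, is 0.12 m for a shift and 2 rad for a turn. A row lasts 1/8 s, in which the tool goes at most 62.5 mm and 10.7 degrees, less where a joint would pass 70% of its speed; a pose out of reach is approached as far as the arm can. A call with a number of a shift or a turn outside -1 to 1 is refused whole. A call with a gripper value outside its range is refused whole. "fingers" is the finger opening in mm, from 0 to 87, set as the call begins (left out, the last holds). The fingers move at their own pace and stop on an object; the grip force is fixed at half the most. Time passes only in rows, so rows that repeat a pose let the fingers close. It gives the time, the measured TCP pose, the force and the opening at its end, in the units of the state.
- telemetry.sense(): the state, without advancing time (a new reading comes with each control period).
- capture(name): name is "side" or "top"; returns a dict with "color" (480x640x3 uint8, blue, green, red), "fx", "fy", "cx", "cy" (pixels), "eye" and "attitude" of the camera in the world. Camera axes: x right, y up, looking along -z (the intrinsics and any distortion apply to the point x, -y, -z); pixel columns grow to the right and rows downward; lengths in m; the calibration is good to about 2 mm. A picture is of the moment at which its call begins. There is no depth.
- order.finish_job(): hands the job in, once; it reports no verdict.
The state is a dict: "time_s": time; "joints": joint angles; "joint_velocities": joint speeds; "effort": joint torques, N m; "tcp_pos": TCP position; "ee_rot": TCP orientation; "wrist_force": force on the tool from outside, world axes, zero at the start; "moment": the same for the moment, N m; "gripper_width": opening from 0.0 (shut) to 1.0 (fully open).
Only numpy, scipy, OpenCV 4.12 (cv2) and the standard library are available. Lean on these libraries where they do the work, as an engineer would, in place of code of your own. Each camera call takes 0.05 s, during which the arm holds its last target. There are 200 camera calls.

TASK

First move the filter cartridge that stands in front of the sample probe into the open grey tray, setting it down flat on its base rather than dropping it. Then push the probe's handle out against its spring and across into the holding notch so that the probe stays out when you let go, and only then press the spray cap of the test-gas canister all the way down and let it come back up. Leave the probe latched and the other things on the table where they are.

Things in the scene. Friction and masses are not known exactly. Their poses are not given: they have to be found in the camera images.
- station: Probe station, bolted down: grey box, steel plate on top, 200 x 100 x 74 mm. Origin on the table under it; x = the way the probe extends, y = the notch side. The plate's J-slot: a lane along x, at its far end a channel across to +y, and from there a notch running back to -x, parted from the lane by a rounded tooth. The handle rises through the slot, at rest at x = -60, y = 0 mm.
- knob (a point): Handle of the probe: upright round black grip, 22 mm diameter, reaching from 80 to 139 mm above the table (bare 12 mm shank below it). The point is on its axis, 115 mm above the table. It moves with both joints below, stays upright; grasp it from above or push it sideways. Axes parallel to the station's.
- probe_tip (a point): Tip of the steel probe tube (24 mm diameter, axis 45 mm above the table) that sticks out of the station's +x end and moves with the handle. At rest it is at x = 120 mm in the station's frame.
- probe (a joint): How far probe and handle are pushed out along the station's +x (m): 0 at rest, 0.094 at the end stop. A spring pushes it back with about 5 N at rest rising to 12 N at the end stop. The handle passes the tooth's tip only beyond 0.088; sitting in the notch it reads about 0.076. Let go in the lane it snaps back to 0; let go on the tooth's tip it may hang at 0.088, which is not latched.
- latch (a joint): How far the handle is moved across to the station's +y (m): 0 in the lane, 0.025 at the limit; a light spring (1 to 2 N) pulls it back. It can cross only with the probe beyond 0.088. The notch lies at 0.020 to 0.025, and the handle latched in it reads that. To latch: out to the stop, across to the limit, ease back into the notch.
- cartridge_mid (a point): Filter cartridge, loose, about 0.2 kg: white block with grey bands, 86 long (its x) x 44 wide (its y) x 60 mm high, with a grey 18 mm stub, 12 mm long, on each end (110 mm over all). It stands on the table across the probe's lane, 30 mm or more from the tip. The point is its centre, 30 mm above its underside; z up.
- tray: Open grey tray, fixed: 170 (its x) x 140 (its y) x 40 mm high, walls and floor 5 mm thick. Origin: centre of its underside. It stands to the left or the right of the station; the closed case stands on the other side.
- cap_top (a point): Centre of the top of the white spray cap of the test-gas canister (steel, 54 mm diameter, in a black foot of 66 mm diameter, fixed). The cap is 32 mm in diameter with a small side nozzle; its top is 170 mm above the table at rest. Beside it, 80 mm away between centres, stands a similar bottle with a wider plain screw cap.
- cap (a joint): How far the spray cap is pressed down (m): 0 up, 0.008 fully down. Spring: about 2 N at first, 6 N fully down; it comes back up by itself.
- bottle: Bystander: steel bottle, fixed, 54 mm diameter (foot 66 mm), 144 mm high, with a plain white 42 mm screw cap that does not move. Origin: centre of its underside.
- case: Bystander: closed black instrument case, fixed, 150 (x) x 115 (y) x 55 mm high. Origin: centre of its underside.
- jar: Bystander: white jar, loose, 56 mm diameter, 85 mm high, on the far side of the station. Origin: centre of its underside.
- spool: Bystander: black spool, loose, 76 mm outer diameter, 28 mm high, on the near side of the station. Origin: centre of its underside.
- screwdriver: Bystander: screwdriver, loose, 160 mm long, lying beyond the lane. Origin: under its middle.
- glovebox: Bystander: carton, loose, 120 (x) x 220 (y) x 75 mm high, at the back right. Origin: centre of its underside.
- notepad: Bystander: paper pad, loose, 90 (x) x 130 (y) x 12 mm, at the back. Origin: centre of its underside.
Not all that is in view belongs to the job. Leave any blue or pink look-alike of the tray alone.

How it is judged (in metres and radians):
On the way, in this order (a step that is already met when the one before it is completed fails the run):
1. the cartridge stands flat in the tray, released (x of cartridge_mid in the frame of tray between -0.06 and 0.06 m and y of cartridge_mid in the frame of tray between -0.055 and 0.055 m and z of cartridge_mid in the frame of tray below 0.042 m and angle between cartridge_mid's own z axis and vertical below 0.2 rad and contact force between the fingers and cartridge below 0.1 N and linear speed of cartridge below 0.03 m/s), for 0.2 s.
2. the probe is held out by its notch, handle released (value of joint probe between 0.068 and 0.086 m and value of joint latch above 0.015 m and contact force between the fingers and probe below 0.1 N), for 0.3 s.
3. the spray cap is pressed fully down (value of joint cap above 0.006 m), for 0.05 s.
At the end, for the whole second after the job is handed in: Cartridge flat (within 0.2 rad) on the floor of the tray and at rest, its centre within 60 mm (tray's x) and 55 mm (y) of the tray's centre; probe joint between 0.068 and 0.086 and latch joint above 0.015 with nothing holding the handle; spray cap back up (under 2 mm) (x of cartridge_mid in the frame of tray between -0.06 and 0.06 m and y of cartridge_mid in the frame of tray between -0.055 and 0.055 m and z of cartridge_mid in the frame of tray below 0.042 m and angle between cartridge_mid's own z axis and vertical below 0.2 rad and linear speed of cartridge below 0.03 m/s and value of joint probe between 0.068 and 0.086 m and value of joint latch above 0.015 m and value of joint cap below 0.002 m); the robot touches nothing.
It fails at once if the spray cap is pressed while the probe is not latched out (value of joint cap above 0.003 m and not (value of joint probe between 0.068 and 0.086 m and value of joint latch above 0.015 m)).
It fails at once if the cartridge is dropped or thrown (linear speed of cartridge above 0.7 m/s and contact force between the fingers and cartridge below 0.05 N).
It fails at once if a bystander is shifted by more than 30 mm (distance of any of jar, spool, screwdriver, glovebox, notepad from where it was at the start of the episode above 0.03 m).
It also fails if it takes over 64 s, if anything falls off the work surface, if the arm or the gripper's body presses on something with over 40 N, if the wrist force passes 120 N, or if a joint passes its speed limit or range.

## Working session

There is one attempt and no reset: what is moved stays moved. The work goes in short steps, Python scripts to look and compute and a tool call to move; the robot and the scene stay as the last step left them, time stands still between calls to the robot, and variables do not carry over. Pictures are saved under pics/ and viewed, about 8 in all and at most 12, crops included, and the job is handed in when it is done.

Besides the shell and the picture viewer there is one more tool, called after "Emit:" as name([rows], argument=value, ...), one row to a line, values as JSON. drive_tool: Moves the arm, as the interface text tells. Shift numbers are shares of 0.12 m and turn numbers shares of 2 rad, none past 1 either way. Its arguments: {"type":"object","properties":{"series":{"type":"array","items":{"type":"array","items":{"type":"number","minimum":-1,"maximum":1}}},"fingers":{"type":"number"}},"required":["series"]}

```bash
ls; mkdir -p pics; python3 - <<'E'
from station import telemetry,capture,r
import cv2
s=telemetry.sense(); print(s)
for n in("top","side"):
    c=capture(n); cv2.imwrite(f"pics/{n}1.png",c["color"]); print({k:v for k,v in c.items() if k!="color"})
E
```

```text
pics
{'time_s': 0.0, 'joints': array([ 8.29447484e+01,  2.20904667e+01,  3.79541200e-01, -2.99290345e-02,
       -6.84110650e+01, -1.48172351e+01]), 'joint_velocities': array([-0.09190169, -0.04496098, -0.03091552,  0.00675363,  0.05324446,
        0.06897925]), 'effort': array([-6.14083056e-04, -3.90659237e+01,  1.87399703e+01,  4.21984658e+00,
        1.09708574e-02, -1.89339103e-04]), 'tcp_pos': array([0.23263667, 0.57960011, 0.29115848]), 'ee_rot': array([[ 9.27943470e-01, -3.72720222e-01, -7.43545649e-04],
       [-3.72720956e-01, -9.27941201e-01, -2.05330673e-03],
       [ 7.53422951e-05,  2.18248761e-03, -9.99997616e-01]]), 'wrist_force': array([ 0.13332618, -1.16924836, -0.36389025]), 'moment': array([ 0.00221038,  0.03146216, -0.01254418]), 'gripper_width': 1.0022299508254413}
{'fx': 575.6894499571533, 'fy': 575.6894499571533, 'cx': 318.1983475584888, 'cy': 251.00184563553205, 'eye': array([0.19852166, 0.13090693, 1.5356192 ]), 'attitude': array([[-0.02363596,  0.9811414 , -0.19184081],
       [-0.99967935, -0.02145195,  0.01345376],
       [ 0.00908468,  0.19209729,  0.98133384]])}
{'fx': 578.4723936767975, 'fy': 578.4723936767975, 'cx': 321.3605091085851, 'cy': 233.39228328349515, 'eye': array([0.22912298, 1.16721076, 1.31974139]), 'attitude': array([[-0.97499293,  0.15660897, -0.15767821],
       [-0.2219943 , -0.71940107,  0.65816459],
       [-0.0103594 ,  0.67670948,  0.73617726]])}
```

View pics/top1.png

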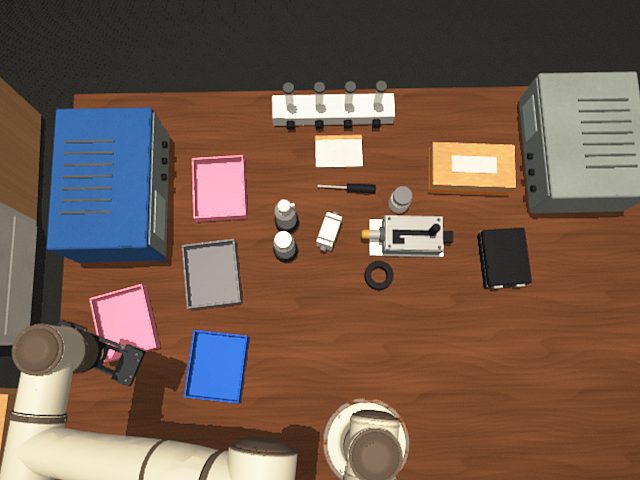

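View pics/side1.png

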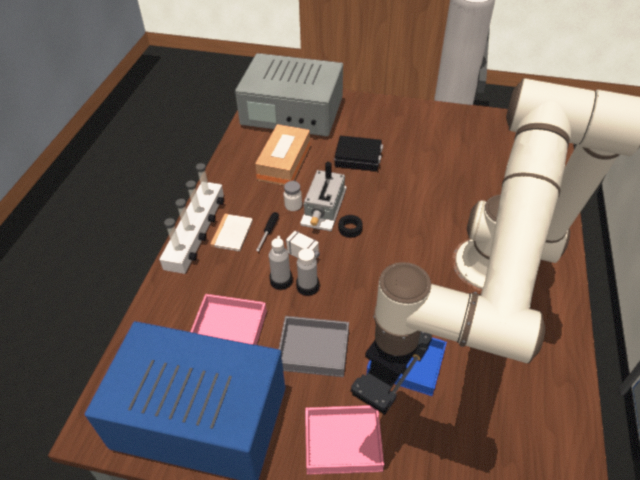

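```bash
cat > h.py <<'E'
import numpy as np,cv2
from station import telemetry,capture,order,r
def w(c,u,v,z):
    d=c["attitude"]@np.array([(u-c["cx"])/c["fx"],-(v-c["cy"])/c["fy"],-1])
    e=c["eye"]; return e+d*(z-e[2])/d[2]
def px(c,p):
    q=c["attitude"].T@(np.asarray(p)-c["eye"]); return c["cx"]-c["fx"]*q[0]/q[2], c["cy"]+c["fy"]*q[1]/q[2]
def crop(c,u0,v0,u1,v1,s,name):
    cv2.imwrite("pics/"+name,cv2.resize(c["color"][v0:v1,u0:u1],None,fx=s,fy=s,interpolation=cv2.INTER_CUBIC))
def tool(p,yaw=None):
    """shift in tool axes (fractions) from now to TCP position p"""
    s=telemetry.sense(); return s["ee_rot"].T@(np.asarray(p)-s["tcp_pos"])/.12
E
python3 - <<'E'
from h import *
c=capture("top"); crop(c,260,180,460,300,4,"topc.png")
c=capture("side"); crop(c,255,150,375,300,4,"sidec.png")
E
```

```text
(no output)
```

View pics/topc.png

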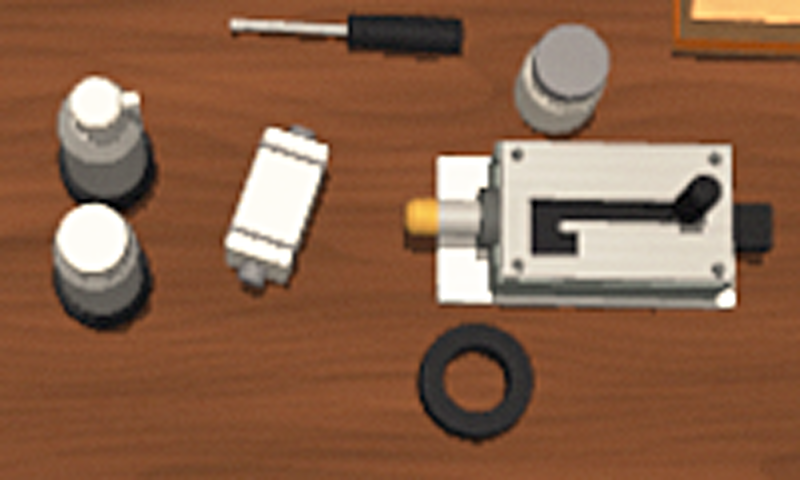

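View pics/sidec.png

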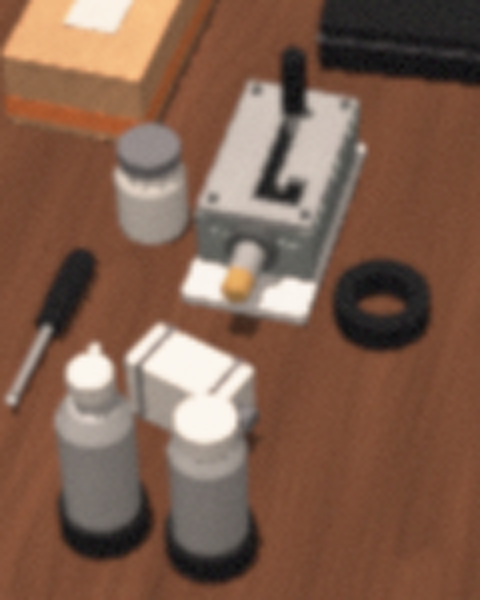

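```bash
python3 - <<'E'
from h import *
c=capture("top"); f=lambda u,v:(260+u/4-.4,180+v/4-.4)
np.set_printoptions(precision=4,suppress=True)
def P(n,u,v,z): print(n,w(c,*f(u,v),z)[:2])
for a in[(268,127),(328,143)]:P("cart top far",*a,.06)
for a in[(232,232),(292,250)]:P("band near",*a,.06)
for a in[(264,152),(322,163)]:P("band far",*a,.06)
for a in[(438,155),(438,303),(737,307)]:P("base",*a,.003)
P("tip",406,217,.045)
for a in[(497,143),(733,143),(733,283),(493,280)]:P("plate",*a,.074)
P("knobtop",706,190,.139); P("slot L-end",531,212,.074);P("lane",620,212,.074);P("notch",578,243,.074)
P("cap",96,104,.17);P("bottlecap",94,239,.144)
for a in[(184,247),(235,239),(242,302),(190,309)]:print("tray",w(c,*a,.04)[:2])
s=capture("side"); g=lambda u,v:(255+u/4-.4,150+v/4-.4)
def S(n,u,v,z): print("side",n,w(s,*g(u,v),z)[:2])
S("knobtop",293,50,.139);S("cap",91,368,.17);S("tip",236,287,.045)
for a in[(162,325),(252,373),(128,360),]:S("cart",*a,.06)
S("bottlecap",205,412,.144)
for a in[(287,318),(348,320),(343,373),(279,364)]:print("tray s",w(s,*a,.04)[:2])
crop(c,170,225,260,325,5,"tray.png")
E
```

```text
cart top far [0.5935 0.0859]
cart top far [0.5817 0.0465]
band near [0.5228 0.1114]
band near [0.5099 0.0724]
band far [0.5765 0.089 ]
band far [0.5682 0.0509]
base [ 0.5864 -0.032 ]
base [ 0.4831 -0.0278]
base [ 0.4759 -0.2306]
tip [ 0.5338 -0.0045]
plate [ 0.5757 -0.0635]
plate [ 0.5724 -0.2184]
plate [ 0.4789 -0.2123]
plate [ 0.4843 -0.0567]
knobtop [ 0.5259 -0.184 ]
slot L-end [ 0.5289 -0.0835]
lane [ 0.5276 -0.1416]
notch [ 0.5076 -0.1131]
cap [0.5808 0.1944]
bottlecap [0.5018 0.1979]
tray [0.5094 0.4651]
tray [0.5282 0.3305]
tray [0.3602 0.3116]
tray [0.3451 0.4461]
side knobtop [ 0.5294 -0.1879]
side cap [0.5835 0.1933]
side tip [ 0.5364 -0.0161]
side cart [0.5775 0.0476]
side cart [0.5013 0.0798]
side cart [0.593  0.0867]
side bottlecap [0.506  0.1931]
tray s [0.5246 0.3395]
tray s [0.3655 0.3109]
tray s [0.3477 0.4663]
tray s [0.5082 0.4764]
```

```bash
python3 - <<'E'
from h import *
s=capture("side"); crop(s,330,250,470,420,4,"grip.png")
t=telemetry.sense();R=t["ee_rot"];p=t["tcp_pos"]
for q in[(0,0,0),(0,.095,0),(0,-.095,0),(.095,0,0),(-.095,0,0),(0,.058,.07),(0,-.058,.07)]:
    u,v=px(s,p+R@np.array(q)); print(q,(u-330)*4,(v-250)*4)
E
```

```text
(0, 0, 0) 243.49218034870137 484.6772953502855
(0, 0.095, 0) 335.9448373624414 348.5127773336003
(0, -0.095, 0) 142.1608053402408 633.9184127358508
(0.095, 0, 0) 81.7221439944517 390.35677118509534
(-0.095, 0, 0) 416.13950784561143 585.3398580362955
(0, 0.058, 0.07) 288.2280644606835 469.7731363602793
(0, -0.058, 0.07) 174.6119243818232 639.9116086938052
```

View pics/grip.png

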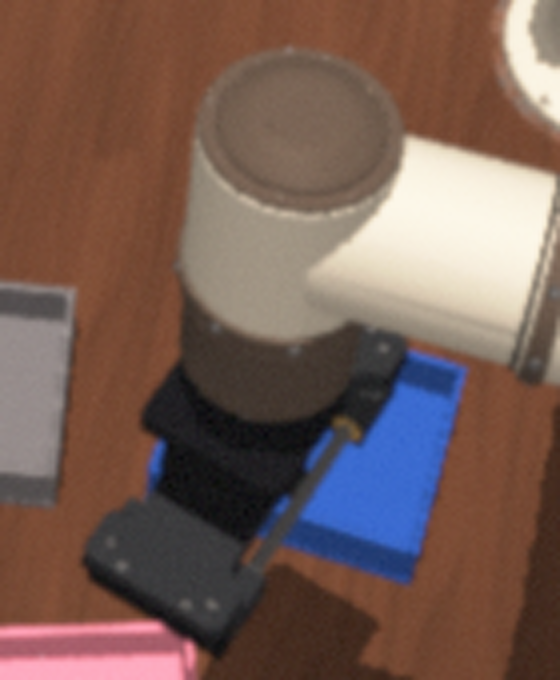

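Emit:
drive_tool([
  [0.4,0.3,0,0],
  [0.79,0.6,0,0],
  [0.79,0.6,0,0],
], fingers=87)

```text
time_s: 0.72
tcp_pos: [0.2953, 0.4748, 0.2928]
ee_rot: [[0.927, -0.376, -0.0], [-0.376, -0.927, -0.0], [-0.0, 0.0, -1.0]]
wrist_force: [0.6, -0.2, 0.2]
gripper_width: 1.0
```

Emit:
drive_tool([
  [0.4,0.3,0,0],
  [0.8,0.6,0,0],
  [0.8,0.6,0,0],
])

```text
time_s: 1.1
tcp_pos: [0.3573, 0.373, 0.2926]
ee_rot: [[0.927, -0.376, 0.0], [-0.376, -0.927, 0.0], [0.0, -0.0, -1.0]]
wrist_force: [-0.3, -0.1, -0.4]
gripper_width: 1.003
```

Emit:
drive_tool([
  [0.4,0.3,0,0],
  [0.8,0.6,0,0],
  [0.8,0.6,0,0],
])

```text
time_s: 1.48
tcp_pos: [0.4196, 0.2712, 0.2923]
ee_rot: [[0.927, -0.376, 0.0], [-0.376, -0.927, 0.0], [0.0, -0.0, -1.0]]
wrist_force: [-0.2, 0.5, 0.1]
gripper_width: 1.001
```

Emit:
drive_tool([
  [0.4,0.3,0,0],
  [0.8,0.6,0,0],
  [0.8,0.6,0,0],
])

```text
time_s: 1.85
tcp_pos: [0.4821, 0.1691, 0.2921]
ee_rot: [[0.927, -0.376, 0.0], [-0.376, -0.927, -0.0], [0.0, -0.0, -1.0]]
wrist_force: [0.0, 1.4, -0.7]
gripper_width: 1.005
```

Emit:
drive_tool([
  [0.4,0.3,0,0],
  [0.78,0.58,0,0],
  [0.78,0.58,0,0],
  [0.78,0.58,0,0],
])

```text
time_s: 2.35
tcp_pos: [0.5417, 0.0722, 0.292]
ee_rot: [[0.929, -0.371, -0.0], [-0.371, -0.929, 0.0], [-0.0, -0.0, -1.0]]
wrist_force: [-0.3, 0.4, -0.1]
gripper_width: 1.002
```

```bash
python3 - <<'E'
from h import *
t=telemetry.sense();print(t["time_s"],t["tcp_pos"],t["ee_rot"],t["joints"],t["gripper_width"])
R=t["ee_rot"];cart=np.array([.5465,.0831,.086])
print("cart in tool m",R.T@(cart-t["tcp_pos"]), "cart yaw vs tool deg",np.degrees(np.arctan2(.922,.387)-np.arctan2(-R[1,1],-R[0,1])))
E
```

```text
2.35 [0.54166508 0.07219524 0.29197551] [[ 9.28520712e-01 -3.71280455e-01 -3.32497731e-04]
 [-3.71280388e-01 -9.28520766e-01  2.46143232e-04]
 [-4.00119219e-04 -1.05099203e-04 -9.99999914e-01]] [ 2.45859648e+01  1.44213785e+01 -1.06752456e+01 -2.29116274e-02
 -6.49148335e+01  4.36291442e+01] 1.0020956676803459
cart in tool m [ 0.00052301 -0.01189876  0.20597657] cart yaw vs tool deg -0.9751185800400842
```

Emit:
drive_tool([
  [0,0.02,0.4,0],
  [0,0.02,0.8,0],
  [0,0.02,1,0],
  [0,0.02,1,0],
])

```text
time_s: 2.85
tcp_pos: [0.5394, 0.07, 0.1706]
ee_rot: [[0.929, -0.37, -0.004], [-0.37, -0.929, -0.002], [-0.003, 0.003, -1.0]]
wrist_force: [1.4, 0.7, 0.4]
gripper_width: 1.0
```

Emit:
drive_tool([
  [0,0,0.25,0],
  [0,0,0.5,0],
  [0,0,0.7,0],
  [0,0,0.7,0],
])

```text
time_s: 3.35
tcp_pos: [0.5407, 0.0695, 0.0883]
ee_rot: [[0.929, -0.371, -0.001], [-0.371, -0.929, -0.001], [-0.001, 0.001, -1.0]]
wrist_force: [0.3, -0.4, 0.5]
gripper_width: 1.001
```

```bash
python3 - <<'E'
from h import *
c=capture("top"); a=c["color"][170:290,250:350]; s=capture("side"); b=s["color"][190:310,240:340]
cv2.imwrite("pics/app.png",cv2.resize(np.hstack([a,b]),None,fx=4,fy=4,interpolation=cv2.INTER_CUBIC))
E
```

```text
(no output)
```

View pics/app.png

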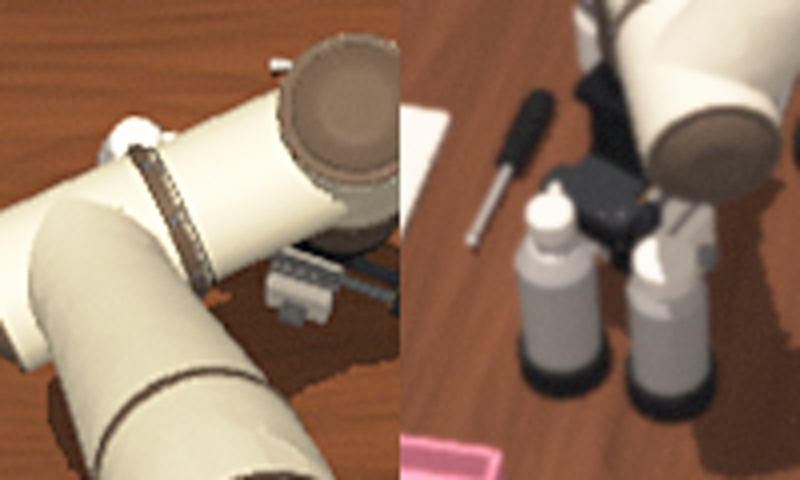

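The cartridge (about pixel 300,280 in the left half) sits in the jaws, and the gripper clears the canister. Closing.

Emit:
drive_tool([
  [0,0,0,0],
  [0,0,0,0],
  [0,0,0,0],
  [0,0,0,0],
  [0,0,0,0],
  [0,0,0,0],
  [0,0,0,0],
  [0,0,0,0],
  [0,0,0,0],
  [0,0,0,0],
], fingers=30)

```text
time_s: 4.7
tcp_pos: [0.5416, 0.0688, 0.0888]
ee_rot: [[0.928, -0.372, 0.002], [-0.372, -0.928, 0.001], [0.002, -0.001, -1.0]]
wrist_force: [1.3, 3.9, 4.8]
gripper_width: 0.506
```

Emit:
drive_tool([
  [0,0,-0.1,0],
  [0,0,-0.2,0],
  [0,0,-0.2,0],
])

```text
time_s: 5.08
tcp_pos: [0.5407, 0.0681, 0.113]
ee_rot: [[0.928, -0.373, 0.0], [-0.373, -0.928, 0.0], [0.0, -0.0, -1.0]]
wrist_force: [-0.1, -0.3, -1.8]
gripper_width: 0.505
```

Emit:
drive_tool([
  [0,0,-0.35,0],
  [0,0,-0.7,0],
  [0,0,-0.7,0],
])

```text
time_s: 5.45
tcp_pos: [0.5422, 0.0688, 0.1995]
ee_rot: [[0.928, -0.372, 0.007], [-0.372, -0.928, 0.002], [0.005, -0.005, -1.0]]
wrist_force: [-0.5, -0.5, -1.8]
gripper_width: 0.503
```

Emit:
drive_tool([
  [0,0,-0.4,0],
  [0,0,-0.78,0],
  [0,0,-0.78,0],
  [0,0,-0.78,0],
])

```text
time_s: 5.95
tcp_pos: [0.5396, 0.0681, 0.2877]
ee_rot: [[0.928, -0.373, -0.004], [-0.373, -0.928, -0.001], [-0.004, 0.002, -1.0]]
wrist_force: [-0.1, -0.6, -1.5]
gripper_width: 0.5
```

Emit:
drive_tool([
  [-0.2,-0.24,0,0],
  [-0.4,-0.48,0,0],
  [-0.6,-0.73,0,0],
])

```text
time_s: 6.32
tcp_pos: [0.5052, 0.1769, 0.287]
ee_rot: [[0.928, -0.373, -0.005], [-0.373, -0.928, -0.003], [-0.004, 0.004, -1.0]]
wrist_force: [0.3, 0.5, -2.1]
gripper_width: 0.505
```

Emit:
drive_tool([
  [-0.25,-0.3,0,0],
  [-0.5,-0.6,0,0],
  [-0.6,-0.73,0,0],
])

```text
time_s: 6.7
tcp_pos: [0.4709, 0.286, 0.2871]
ee_rot: [[0.929, -0.371, -0.004], [-0.371, -0.929, -0.003], [-0.003, 0.005, -1.0]]
wrist_force: [-0.2, 0.3, -1.8]
gripper_width: 0.5
```

Emit:
drive_tool([
  [-0.25,-0.3,0,0],
  [-0.45,-0.55,0,0],
  [-0.6,-0.72,0,0],
  [-0.6,-0.72,0,0],
  [-0.6,-0.72,0,0],
])

```text
time_s: 7.32
tcp_pos: [0.4378, 0.3906, 0.2885]
ee_rot: [[0.928, -0.373, -0.002], [-0.373, -0.928, -0.003], [-0.001, 0.003, -1.0]]
wrist_force: [-0.4, 0.9, -1.0]
gripper_width: 0.499
```

```bash
python3 - <<'E'
from h import *
t=telemetry.sense();print(t["time_s"],t["tcp_pos"],t["gripper_width"],t["wrist_force"])
s=capture("side"); crop(s,230,200,450,400,3,"overtray.png")
E
```

```text
7.325 [0.43775805 0.39061841 0.28849976] 0.49884867742214983 [-0.38584944  0.92458487 -1.02421725]
```

View pics/overtray.png

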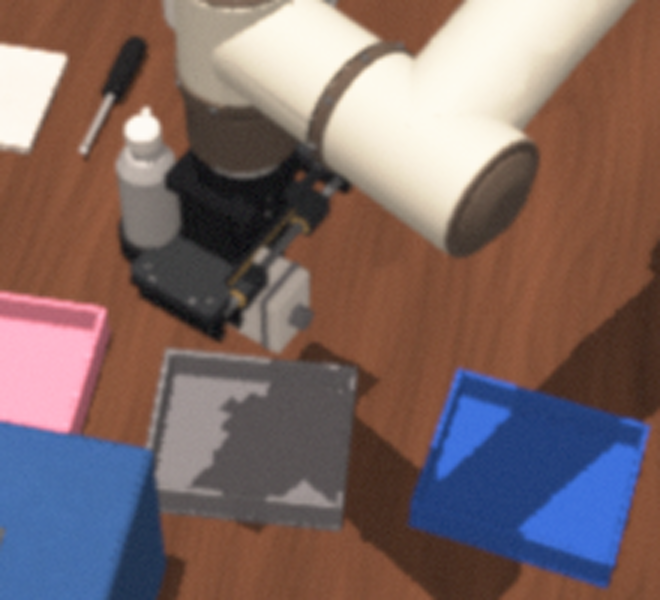

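Emit:
drive_tool([
  [0,0,0.3,0],
  [0,0,0.65,0],
  [0,0,0.9,0],
  [0,0,0.9,0],
])

```text
time_s: 7.88
tcp_pos: [0.4373, 0.3894, 0.1794]
ee_rot: [[0.927, -0.374, -0.004], [-0.374, -0.927, -0.005], [-0.002, 0.006, -1.0]]
wrist_force: [0.3, -0.0, -1.3]
gripper_width: 0.501
```

Emit:
drive_tool([
  [0,0,0.25,0],
  [0,0,0.45,0],
  [0,0,0.6,0],
  [0,0,0.65,0],
  [0,0,0.65,0],
])

```text
time_s: 8.5
tcp_pos: [0.4385, 0.392, 0.1049]
ee_rot: [[0.928, -0.373, 0.001], [-0.373, -0.928, 0.001], [0.001, -0.002, -1.0]]
wrist_force: [0.4, 0.5, -1.2]
gripper_width: 0.503
```

Emit:
drive_tool([
  [0,0,0.02,0],
  [0,0,0.03,0],
  [0,0,0.04,0],
  [0,0,0.04,0],
])

```text
time_s: 9.0
tcp_pos: [0.4378, 0.3917, 0.0991]
ee_rot: [[0.928, -0.372, -0.0], [-0.372, -0.928, -0.0], [0.0, 0.0, -1.0]]
wrist_force: [0.1, -0.5, -1.6]
gripper_width: 0.502
```

Emit:
drive_tool([
  [0,0,0.015,0],
  [0,0,0.03,0],
  [0,0,0.04,0],
  [0,0,0.04,0],
])

```text
time_s: 9.5
tcp_pos: [0.4378, 0.3916, 0.0941]
ee_rot: [[0.928, -0.373, -0.0], [-0.373, -0.928, -0.0], [-0.0, 0.0, -1.0]]
wrist_force: [-0.0, 0.7, -2.3]
gripper_width: 0.5
```

Emit:
drive_tool([
  [0,0,0.01,0],
  [0,0,0.01,0],
  [0,0,0.01,0],
])

```text
time_s: 9.88
tcp_pos: [0.4378, 0.3917, 0.0938]
ee_rot: [[0.928, -0.372, 0.0], [-0.372, -0.928, 0.0], [0.0, -0.0, -1.0]]
wrist_force: [-2.9, -1.1, 5.3]
gripper_width: 0.505
```

Emit:
drive_tool([
  [0,0,0,0],
  [0,0,0,0],
  [0,0,0,0],
  [0,0,0,0],
  [0,0,0,0],
  [0,0,0,0],
], fingers=70)

```text
time_s: 10.62
tcp_pos: [0.4378, 0.3917, 0.093]
ee_rot: [[0.928, -0.373, 0.0], [-0.373, -0.928, 0.0], [0.0, -0.0, -1.0]]
wrist_force: [0.7, 0.3, 0.3]
gripper_width: 0.806
```

Emit:
drive_tool([
  [0,0,-0.1,0],
  [0,0,-0.3,0],
  [0,0,-0.7,0],
  [0,0,-1,0],
  [0,0,-1,0],
])

```text
time_s: 11.25
tcp_pos: [0.4389, 0.3931, 0.2178]
ee_rot: [[0.928, -0.372, 0.006], [-0.372, -0.928, 0.007], [0.003, -0.009, -1.0]]
wrist_force: [-1.1, -0.1, -0.3]
gripper_width: 0.808
```

Emit:
drive_tool([
  [0,0,-0.4,0],
  [0,0,-0.65,0],
  [0,0,-0.65,0],
])

```text
time_s: 11.62
tcp_pos: [0.4383, 0.3922, 0.2938]
ee_rot: [[0.928, -0.372, 0.003], [-0.372, -0.928, 0.004], [0.001, -0.005, -1.0]]
wrist_force: [-1.5, -0.4, 0.3]
gripper_width: 0.804
```

Emit:
drive_tool([
  [0.25,0.42,0,0],
  [0.5,0.84,0,0],
  [0.5,0.84,0,0],
])

```text
time_s: 12.0
tcp_pos: [0.4553, 0.2721, 0.2899]
ee_rot: [[0.926, -0.376, -0.003], [-0.376, -0.926, -0.002], [-0.002, 0.003, -1.0]]
wrist_force: [-0.8, -0.6, -0.5]
gripper_width: 0.807
```

Emit:
drive_tool([
  [0.25,0.42,0,0],
  [0.5,0.84,0,0],
  [0.5,0.84,0,0],
])

```text
time_s: 12.38
tcp_pos: [0.4737, 0.1574, 0.2901]
ee_rot: [[0.926, -0.376, -0.002], [-0.376, -0.926, -0.001], [-0.002, 0.002, -1.0]]
wrist_force: [0.4, 0.3, 0.3]
gripper_width: 0.804
```

Emit:
drive_tool([
  [0.25,0.42,0,0],
  [0.5,0.84,0,0],
  [0.5,0.84,0,0],
])

```text
time_s: 12.75
tcp_pos: [0.4923, 0.0422, 0.2901]
ee_rot: [[0.926, -0.376, -0.002], [-0.376, -0.926, -0.001], [-0.001, 0.001, -1.0]]
wrist_force: [-0.4, 0.8, -0.4]
gripper_width: 0.803
```

Emit:
drive_tool([
  [0.25,0.42,0,0],
  [0.5,0.84,0,0],
  [0.5,0.84,0,0],
])

```text
time_s: 13.12
tcp_pos: [0.5109, -0.0732, 0.29]
ee_rot: [[0.927, -0.376, -0.001], [-0.376, -0.927, -0.0], [-0.001, 0.001, -1.0]]
wrist_force: [0.1, 0.2, -0.6]
gripper_width: 0.802
```

Emit:
drive_tool([
  [0.25,0.42,0,-0.09],
  [0.49,0.84,0,-0.177],
  [0.49,0.84,0,-0.177],
  [0.49,0.84,0,-0.177],
])

```text
time_s: 13.62
tcp_pos: [0.5277, -0.1861, 0.2903]
ee_rot: [[1.0, -0.028, -0.001], [-0.028, -1.0, 0.001], [-0.001, -0.001, -1.0]]
wrist_force: [0.3, -0.4, -0.1]
gripper_width: 0.802
```

```bash
python3 - <<'E'
from h import *
t=telemetry.sense();print(t["time_s"],t["joints"])
print(t["ee_rot"].round(3),"shift",(t["ee_rot"].T@(np.array([.5275,-.187,.166])-t["tcp_pos"])/.12).round(3))
s=capture("side"); c=capture("top")
cv2.imwrite("pics/k.png",np.vstack([cv2.resize(s["color"][120:400,200:400],None,fx=2,fy=2,interpolation=cv2.INTER_CUBIC)]))
E
```

```text
13.625 [-2.84217757e+00  1.57902814e+01 -9.02198328e+00 -3.31650342e-02
 -6.52483264e+01  9.12672658e+01]
[[ 1.    -0.028 -0.001]
 [-0.028 -1.     0.001]
 [-0.001 -0.001 -1.   ]] shift [-0.     0.008  1.036]
```

View pics/k.png

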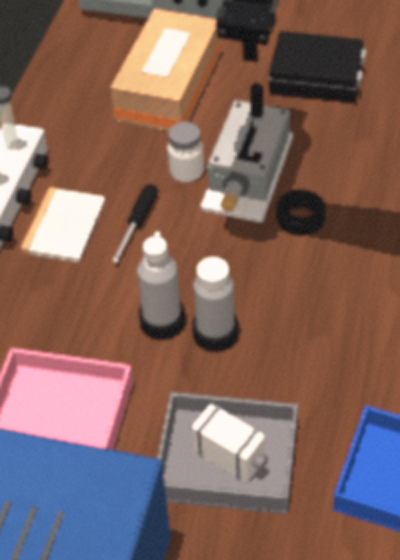

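Cartridge stands flat near the centre of the grey tray (about 228,440); the gripper is above the handle. Lowering and gripping.

Emit:
drive_tool([
  [0,0,0.4,0],
  [0,0,0.7,0],
  [0,0,0.9,0],
  [0,0,1,0],
  [0,0,1,0],
  [0,0,1,0],
])

```text
time_s: 14.48
tcp_pos: [0.5282, -0.1871, 0.1723]
ee_rot: [[1.0, -0.027, 0.003], [-0.027, -1.0, -0.0], [0.003, 0.0, -1.0]]
wrist_force: [0.3, -0.5, 0.6]
gripper_width: 0.807
```

Emit:
drive_tool([
  [0,0,0.03,0],
  [0,0,0.03,0],
  [0,0,0.03,0],
  [0,0,0.03,0],
  [0,0,0.03,0],
  [0,0,0.03,0],
  [0,0,0.03,0],
  [0,0,0.03,0],
  [0,0,0.03,0],
  [0,0,0.03,0],
], fingers=10)

```text
time_s: 15.72
tcp_pos: [0.5274, -0.185, 0.1674]
ee_rot: [[1.0, -0.028, 0.0], [-0.028, -1.0, 0.003], [0.0, -0.003, -1.0]]
wrist_force: [-0.8, 10.8, 3.3]
gripper_width: 0.242
```

Emit:
drive_tool([
  [0,-0.1,0,0],
  [0,-0.25,0,0],
  [0,-0.4,0,0],
  [0,-0.55,0,0],
  [0,-0.68,0,0],
  [0,-0.76,0,0],
  [0,-0.8,0,0],
  [0,-0.8,0,0],
  [0,-0.8,0,0],
])

```text
time_s: 16.85
tcp_pos: [0.5294, -0.0938, 0.1675]
ee_rot: [[1.0, -0.028, -0.002], [-0.028, -1.0, -0.004], [-0.002, 0.004, -1.0]]
wrist_force: [-0.2, -11.7, -1.0]
gripper_width: 0.246
```

Emit:
drive_tool([
  [0,-0.02,0,0],
  [0,-0.03,0,0],
  [0,-0.03,0,0],
  [0,-0.03,0,0],
])

```text
time_s: 17.35
tcp_pos: [0.5295, -0.0903, 0.1675]
ee_rot: [[1.0, -0.028, -0.002], [-0.028, -1.0, -0.004], [-0.002, 0.004, -1.0]]
wrist_force: [0.5, -12.4, -0.5]
gripper_width: 0.242
```

Emit:
drive_tool([
  [-0.05,0,0,0],
  [-0.1,0,0,0],
  [-0.15,0,0,0],
  [-0.2,0,0,0],
  [-0.22,0,0,0],
  [-0.22,0,0,0],
  [-0.22,0,0,0],
])

```text
time_s: 18.23
tcp_pos: [0.5057, -0.0891, 0.1676]
ee_rot: [[1.0, -0.027, 0.005], [-0.027, -1.0, -0.003], [0.005, 0.003, -1.0]]
wrist_force: [7.3, -12.8, -7.3]
gripper_width: 0.24
```

Emit:
drive_tool([
  [0,0.03,0,0],
  [0,0.06,0,0],
  [0,0.09,0,0],
  [0,0.12,0,0],
  [0,0.14,0,0],
  [0,0.16,0,0],
  [0,0.16,0,0],
])

```text
time_s: 19.1
tcp_pos: [0.505, -0.1072, 0.1676]
ee_rot: [[1.0, -0.028, 0.005], [-0.028, -1.0, -0.001], [0.005, 0.001, -1.0]]
wrist_force: [5.6, -5.7, -6.0]
gripper_width: 0.245
```

Emit:
drive_tool([
  [0.01,0.015,0,0],
  [0.015,0.025,0,0],
  [0.015,0.025,0,0],
])

```text
time_s: 19.48
tcp_pos: [0.5053, -0.1078, 0.1675]
ee_rot: [[1.0, -0.028, 0.001], [-0.028, -1.0, 0.002], [0.001, -0.002, -1.0]]
wrist_force: [1.1, 7.0, 0.4]
gripper_width: 0.244
```

Emit:
drive_tool([
  [0,0,0,0],
  [0,0,0,0],
  [0,0,0,0],
  [0,0,0,0],
  [0,0,0,0],
], fingers=60)

```text
time_s: 20.1
tcp_pos: [0.5048, -0.1095, 0.1674]
ee_rot: [[1.0, -0.028, -0.0], [-0.028, -1.0, -0.0], [-0.0, 0.0, -1.0]]
wrist_force: [-0.0, 1.0, 0.3]
gripper_width: 0.672
```

Emit:
drive_tool([
  [0,0,-0.15,0],
  [0,0,-0.4,0],
  [0,0,-0.8,0],
  [0,0,-1,0],
  [0,0,-1,0],
])

```text
time_s: 20.72
tcp_pos: [0.5057, -0.1094, 0.2895]
ee_rot: [[1.0, -0.028, 0.005], [-0.028, -1.0, 0.0], [0.005, -0.0, -1.0]]
wrist_force: [0.0, 0.4, -0.6]
gripper_width: 0.691
```

Emit:
drive_tool([
  [0.1,-0.4,0,0],
  [0.19,-0.84,0,0],
  [0.19,-0.84,0,0],
], fingers=0)

```text
time_s: 21.1
tcp_pos: [0.5305, -0.0067, 0.2856]
ee_rot: [[1.0, -0.024, -0.003], [-0.024, -1.0, -0.0], [-0.003, 0.0, -1.0]]
wrist_force: [0.1, -0.8, -0.1]
gripper_width: 0.438
```

Emit:
drive_tool([
  [0.1,-0.4,0,0],
  [0.19,-0.84,0,0],
  [0.19,-0.84,0,0],
])

```text
time_s: 21.48
tcp_pos: [0.5562, 0.0929, 0.2856]
ee_rot: [[1.0, -0.025, -0.003], [-0.025, -1.0, -0.001], [-0.003, 0.001, -1.0]]
wrist_force: [-1.3, -1.2, 0.5]
gripper_width: 0.094
```

Emit:
drive_tool([
  [0.1,-0.4,0,0],
  [0.19,-0.84,0,0],
  [0.19,-0.84,0,0],
  [0.19,-0.84,0,0],
])

```text
time_s: 21.98
tcp_pos: [0.5812, 0.1898, 0.2864]
ee_rot: [[1.0, -0.029, -0.002], [-0.029, -1.0, -0.001], [-0.002, 0.001, -1.0]]
wrist_force: [-0.4, 0.3, -0.0]
gripper_width: 0.008
```

```bash
python3 - <<'E'
from h import *
t=telemetry.sense();print(t["time_s"],t["tcp_pos"],t["gripper_width"])
print("shift",(t["ee_rot"].T@(np.array([.582,.194,.24])-t["tcp_pos"])/.12).round(3))
s=capture("side"); c=capture("top")
a=cv2.resize(s["color"][140:320,240:365],(500,600),fx=4,fy=4,interpolation=cv2.INTER_CUBIC) if 0 else cv2.resize(s["color"][150:300,255:355],None,fx=4,fy=4,interpolation=cv2.INTER_CUBIC)
b=cv2.resize(c["color"][180:330,360:460],None,fx=4,fy=4,interpolation=cv2.INTER_CUBIC)
cv2.imwrite("pics/latch.png",np.hstack([a,b]))
E
```

```text
21.975 [0.5811737  0.18976021 0.28635242] 0.007661615082948956
shift [ 0.007 -0.036  0.386]
```

View pics/latch.png

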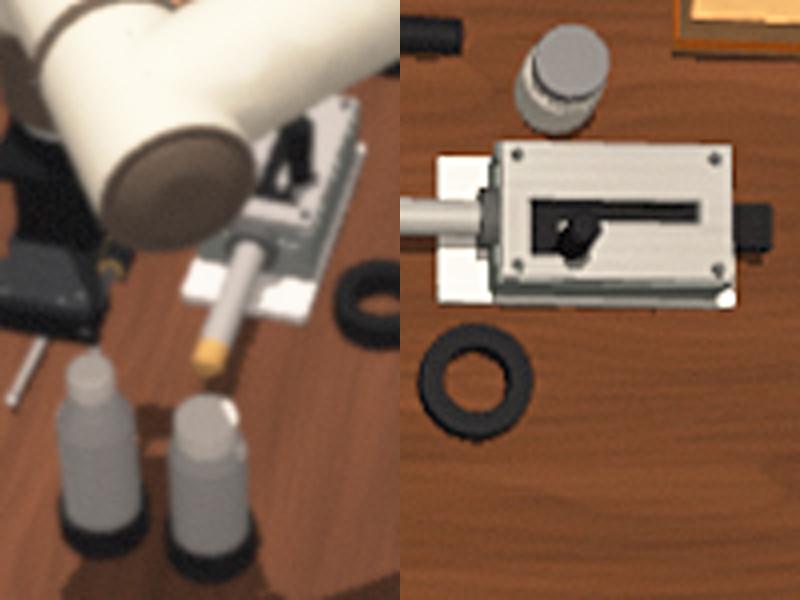

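The handle (about 575,240 in the right half) sits in the notch with the probe out. Pressing the cap, slowly from just above it.

Emit:
drive_tool([
  [0.01,-0.035,0.15,0],
  [0.01,-0.035,0.3,0],
  [0.01,-0.035,0.34,0],
  [0.01,-0.035,0.34,0],
])

```text
time_s: 22.58
tcp_pos: [0.5829, 0.1948, 0.2461]
ee_rot: [[1.0, -0.028, -0.001], [-0.028, -1.0, -0.001], [-0.001, 0.001, -1.0]]
wrist_force: [0.4, -0.4, 0.5]
gripper_width: 0.007
```

Emit:
drive_tool([
  [0,0,0.02,0],
  [0,0,0.04,0],
  [0,0,0.06,0],
  [0,0,0.08,0],
  [0,0,0.09,0],
  [0,0,0.1,0],
  [0,0,0.1,0],
])

```text
time_s: 23.45
tcp_pos: [0.5831, 0.1953, 0.235]
ee_rot: [[1.0, -0.028, 0.001], [-0.028, -1.0, 0.0], [0.001, -0.0, -1.0]]
wrist_force: [-0.2, -0.2, 4.9]
gripper_width: 0.003
```

Emit:
drive_tool([
  [0,0,0.02,0],
  [0,0,0.035,0],
  [0,0,0.035,0],
  [0,0,0.035,0],
])

```text
time_s: 23.95
tcp_pos: [0.5831, 0.1953, 0.2321]
ee_rot: [[1.0, -0.027, 0.001], [-0.027, -1.0, 0.0], [0.001, -0.0, -1.0]]
wrist_force: [-4.0, -0.4, 10.6]
gripper_width: 0.008
```

Over 6 N at full travel, so it is bottomed. Backing off.

Emit:
drive_tool([
  [0,0,0,0],
  [0,0,-0.1,0],
  [0,0,-0.3,0],
  [0,0,-0.6,0],
  [0,0,-0.6,0],
])

```text
time_s: 24.58
tcp_pos: [0.5841, 0.1956, 0.3053]
ee_rot: [[1.0, -0.028, 0.005], [-0.028, -1.0, 0.003], [0.005, -0.003, -1.0]]
wrist_force: [-0.5, -0.6, -0.5]
gripper_width: 0.004
```

Emit:
drive_tool([
  [-0.4,0.3,0,0],
  [-0.8,0.5,0,0],
  [-0.8,0.5,0,0],
  [-0.8,0.5,0,0],
])

```text
time_s: 25.08
tcp_pos: [0.4855, 0.138, 0.3022]
ee_rot: [[1.0, -0.028, 0.0], [-0.028, -1.0, 0.0], [0.0, -0.0, -1.0]]
wrist_force: [0.3, 0.3, -0.0]
gripper_width: 0.004
```

```bash
python3 - <<'E'
from h import *
t=telemetry.sense();print(t["time_s"],t["tcp_pos"],t["wrist_force"])
s=capture("side"); crop(s,150,120,450,400,2,"end.png")
E
```

```text
25.075 [0.48554219 0.13802645 0.30219981] [ 2.87126491e-01  3.18661932e-01 -2.13180185e-04]
```

View pics/end.png

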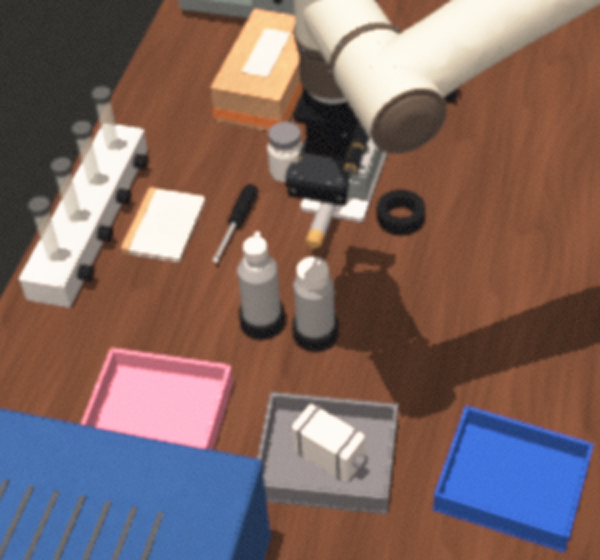

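The probe is still out (tip at about 315,240), the cap is up (257,245), the cartridge lies flat in the tray (330,440), and the bystanders are undisturbed. Handing in.

```bash
python3 -c "
from station import order
print(order.finish_job())"
```

```text
the job is handed in; nothing more can be done
None
```

I did all three steps in order and handed the job in at about 25 s on the robot's clock; no verdict was reported.

- **Cartridge:** I gripped it off-centre to keep the gripper clear of the canister. It was lowered until the wrist force showed contact with the tray floor, then released. The last picture shows it flat near the middle of the grey tray.
- **Probe:** I gripped the handle, pushed it out to about 94 mm, moved it across and eased it back into the notch. The force changed sign once the notch took the load, and after release the handle stayed in the notch at about 76 mm. The tip is still out in the last picture.
- **Spray cap:** I pressed it 8 mm down. The force reached 10.6 N, above the 6 N given for fully down. After I backed off, the picture shows it up again.

In the last picture the bystanders in view look unmoved, though the arm hid parts of the scene. The wrist force was about zero at hand-in.

One measurement disagreed: the two cameras put the tray's centre about 1 cm apart, well inside the placing tolerance. I did not measure any joint values directly; these checks rest on tool position, force and pictures.

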